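# Pack a specimen jar under the tray of a sample transport box

## Robot

A 7-joint arm with a two-finger parallel gripper is mounted at the origin on the work surface. World frame = base frame: x ahead of the robot, y to its left, z up, the work surface at z = 0. Lengths are in m, angles in degrees, forces in N, time in s.
With the tool pointing down it reaches from about 0.425 to 0.875 m from the base axis. Payload 4.7 kg.
Tool frame: the origin (TCP) lies midway between the tips of the shut fingers; the grasp point (between the pads) lies 19 mm behind it; z points along the fingers, x is the direction in which the jaws open and shut, and the axes are right-handed (so a half turn about z gives the same grasp; the last joint's range is limited). The gripper opens to 87 mm and grips with 3 to 60 N. Pads are 19 mm wide; open, the fingers measure 117 mm over their backs; the gripper's body (75 mm by 190 mm) begins 51 mm behind the grasp point.
Start: joints at [66.583, 18.392, -4.016, 83.108, 1.295, 78.541, -3.26], TCP at [0.267, -0.593, 0.2] pointing down, gripper open.
Joint ranges: [-163.93, 163.93], [-17.29, 119.83], [-79.2, 71.16], [3.27, 140.29], [-89.18, 269.18], [5.43, 117.66], [-154.24, 154.24]. Speed limits (degrees/s): [147.25, 147.25, 180, 180, 180, 180, 180].

## Interface

Orientations are given as [roll, pitch, yaw] about the fixed x, y, z axes, in that order (R = Rz(yaw) Ry(pitch) Rx(roll)).
In Python, from cell import telemetry, optics, env gives the robot as it stands.
- The arm moves only by the tool arm_command, never from a script. Its arguments are lists of equal length, an entry for each row: "translation": the shift along the tool's x, y, z in cm, a list of three; "twist": the turn about the tool's z in degrees. In form: {"translation": [[x, y, z], ...], "twist": [twist, ...]}. A call has 1 to 10 rows; each row shifts and turns the pose as measured when the row begins, along the tool's axes as they then stand; what a row does not reach is not made up. A row lasts 1/8 s, in which the tool goes at most 62.5 mm and 10.7 degrees, less where a joint would pass 70% of its speed; a pose out of reach is approached as far as the arm can. A call is refused whole if a number of a shift passes 6.25 or a number of a turn 10.7, either way. A call with a gripper value outside its range is refused whole. "grip" is the opening in per cent of the stroke, from 0 (shut) to 100 (fully open), set as the call begins (left out, the last holds). The fingers move at their own pace and stop on an object; "force" is the grip in N (left out, the last holds). Time passes only in rows, so rows that do not move let the fingers close. It gives the time, the measured TCP pose, the force and the opening at its end, in the units of the state.
- telemetry.get_obs(): the state, without advancing time (a new reading comes with each control period).
- optics.read_camera(name): name is "scene" or "side" or "wrist"; returns a dict with "img" (420x560x3 uint8, blue, green, red), "fx", "fy", "cx", "cy" (pixels), "extrinsics" (4x4, takes a point from camera to world coordinates); the wrist camera has in their place "hand_eye" (4x4, takes a point from camera to tool coordinates, whose origin is the TCP and whose axes are the tool frame's). Camera axes: x right, y up, looking along -z (the intrinsics and any distortion apply to the point x, -y, -z); pixel columns grow to the right and rows downward; lengths in m; the calibration is good to about 2 mm. A picture is of the moment at which its call begins: read the wrist's pose just before it. There is no depth.
- env.sign_off(): hands the job in, once; it reports no verdict.
The state is a dict: "time_s": time; "qpos": joint angles; "joint_velocities": joint speeds; "effort": joint torques, N m; "tool_pos": TCP position; "tool_rot": TCP orientation; "force": force on the tool from outside, world axes, zero at the start; "wrist_torque": the same for the moment, N m; "grip_width": finger opening in m.
Only numpy, scipy, OpenCV 4.12 (cv2) and the standard library are available. Lean on these libraries where they do the work, as an engineer would, in place of code of your own. Each camera call takes 0.05 s, during which the arm holds its last target. There are 200 camera calls.

## Task

Raise the box's top tray by its handle and swing it up and over to the back until it rests on its stops, so that the compartment underneath is open. Take the specimen jar (not the tall bottle, the small vial or the flat tub) and set it down upright in the empty bay beside the cold block, keeping hold of it until it is down rather than dropping it. Then swing the tray back and lower it fully shut over the jar.

Things in the scene. Friction and masses are not known exactly. Their poses are not given: they have to be found in the camera images.
- kit: White transport box fixed to the bench, 150 (x) x 210 (y) x 85 mm tall, inner floor at 5 mm. Origin: centre of the underside; x to its back (away from the robot), y left, z up. Under the tray a cold block and 60 mm partition fill the end y > 40 mm; the empty bay is x -71..71, y -101..40 mm, centre (0, -30). The grey tray, 150 x 210 mm, walls 30 mm high, lies on the rim at z 85 mm.
- tray_arm (a joint): Angle q of the tray's arms, rad: 0 shut on the rim, 2.256 open on the stops, hanging level behind the box. The tray stays level; each point moves in the box's frame by dx = 0.105(cos 0.443 - cos(0.443+q)), dz = 0.105(sin(0.443+q) - sin 0.443) m: up 60 mm, then down, ending 190 mm back at the first height. Sinks towards the nearer end or sticks by friction; 5 N at the handle moves it.
- tray_handle (a point): Centre of the tray's handle: a level white plastic bar along the box's y axis, 12 mm thick (x), 16 mm tall, 80 mm long, held by two end posts 64 mm apart. 150 mm above the bench when the tray is shut, 35 mm above the tray's walls. Can be pinched from above across its 12 mm thickness.
- jar: Specimen jar, loose, upright: pale, see-through plastic cylinder 50 mm across, 70 mm tall in all, with a white lid of the same width, about 90 g. Origin: centre of the underside, z up. Stands left or right of the box with three look-alikes: a tall bottle (50 mm across, 110 tall), a small vial (32 across, 45 tall) and a flat tub (80 across, 32 tall).
There are look-alikes about, which are no part of the job. What is shaped like the jar but brown is not meant.

How it is judged:
By the outcome, as a careful person would: the job done as asked, in the order asked, and still so for the second after the job is handed in, with the robot touching nothing.
It also fails if it takes over 64 s, if anything falls off the work surface, if the arm or the gripper's body presses on something with over 40 N, if the wrist force passes 120 N, or if a joint passes its speed limit or range.

## Working session

There is one attempt and no reset: what is moved stays moved. The work goes in short steps, Python scripts to look and compute and a tool call to move; the robot and the scene stay as the last step left them, time stands still between calls to the robot, and variables do not carry over. Pictures are saved under pics/ and viewed, about 8 in all and at most 12, crops included, and the job is handed in when it is done.

Besides the shell and the picture viewer there is one more tool, called after "Request:" by a JSON object that holds its "fn" and its "kwargs". arm_command: Moves the arm, as the interface text tells. Its arguments: {"type":"object","properties":{"translation":{"type":"array","items":{"type":"array","items":{"type":"number"}}},"twist":{"type":"array","items":{"type":"number"}},"grip":{"type":"number"},"force":{"type":"number"}},"required":["translation","twist"]}

```bash
mkdir -p pics
cat > h.py <<'E'
import numpy as np, cv2
from cell import telemetry, optics, env
from scipy.spatial.transform import Rotation as R
def T():
    o=telemetry.get_obs(); M=np.eye(4); M[:3,:3]=R.from_euler('xyz',o['tool_rot'],degrees=True).as_matrix(); M[:3,3]=o['tool_pos']; return M,o
def cam(n):
    M,o=T(); c=optics.read_camera(n)
    c['E']=np.array(c['extrinsics']) if 'extrinsics' in c else M@np.array(c['hand_eye']); return c
def ray(c,u,v,z):
    d=c['E'][:3,:3]@np.array([(u-c['cx'])/c['fx'],-(v-c['cy'])/c['fy'],-1]); p=c['E'][:3,3]; return p+d*(z-p[2])/d[2]
def proj(c,P):
    P=np.atleast_2d(P); q=(P-c['E'][:3,3])@c['E'][:3,:3]; return np.c_[c['cx']+c['fx']*q[:,0]/-q[:,2], c['cy']+c['fy']*q[:,1]/q[:,2]]
E
python3 - <<'E'
from h import *
import pickle
M,o=T(); print(o)
for n in ("scene","side","wrist"):
    c=cam(n); cv2.imwrite(f'pics/{n}0.png',c['img']); pickle.dump(c,open(n+'0.pkl','wb')); print(n,{k:v for k,v in c.items() if k not in('img',)})
E
```

```text
{'time_s': 0.0, 'qpos': array([66.58306675, 18.44052009, -4.01442371, 83.1759363 ,  1.29525868,
       78.54037894, -3.26073982]), 'joint_velocities': array([ 0.02508917,  0.06682158, -0.08287092, -0.01340279,  0.09285749,
        0.0139241 ,  0.00489092]), 'effort': array([ 4.92234194e-04, -4.91289997e+01, -4.03542425e-01, -3.12525916e+01,
       -6.38807681e-02,  4.39524197e-02,  1.84379073e-04]), 'tool_pos': array([ 0.26639726, -0.59223947,  0.19923579]), 'tool_rot': array([ 1.79993622e+02,  1.11581068e-01, -6.57750397e+01]), 'force': array([-0.19029509,  0.21836873, -0.65332335]), 'wrist_torque': array([ 0.01275841,  0.02674103, -0.007946  ]), 'grip_width': 0.08726410603570117}
scene {'fx': 435.78652493663714, 'fy': 435.78652493663714, 'cx': 281.29049649013075, 'cy': 205.00188058764402, 'extrinsics': array([[-0.03658142, -0.70530045,  0.70796404,  1.08733633],
       [ 0.99924137, -0.03528668,  0.01647817,  0.01987786],
       [ 0.01335964,  0.70802975,  0.70605623,  0.76554896],
       [ 0.        ,  0.        ,  0.        ,  1.        ]]), 'E': array([[-0.03658142, -0.70530045,
[... 941 characters left out ...]
'hand_eye': array([[ 9.99999675e-01,  1.46577309e-04, -7.92518935e-04,
        -3.52769098e-04],
       [-9.22295026e-05, -9.56051738e-01, -2.93197997e-01,
        -8.06133142e-02],
       [-8.00665279e-04,  2.93197975e-01, -9.56051414e-01,
        -1.83862914e-01],
       [ 0.00000000e+00,  0.00000000e+00,  0.00000000e+00,
         1.00000000e+00]]), 'E': array([[ 4.10426154e-01,  8.71679335e-01,  2.67816186e-01,
         3.39949236e-01],
       [-9.11893350e-01,  3.92630203e-01,  1.19549332e-01,
        -5.59184977e-01],
       [-9.44041205e-04, -2.93285972e-01,  9.56024292e-01,
         3.83216606e-01],
       [ 0.00000000e+00,  0.00000000e+00,  0.00000000e+00,
         1.00000000e+00]])}
```

```bash
python3 -c "
import cv2,numpy as np
a=cv2.imread('pics/scene0.png');b=cv2.imread('pics/side0.png')
cv2.imwrite('pics/both0.png',cv2.resize(np.hstack([a,b]),(800,300)))"
```

```text
(no output)
```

View pics/scene0.png

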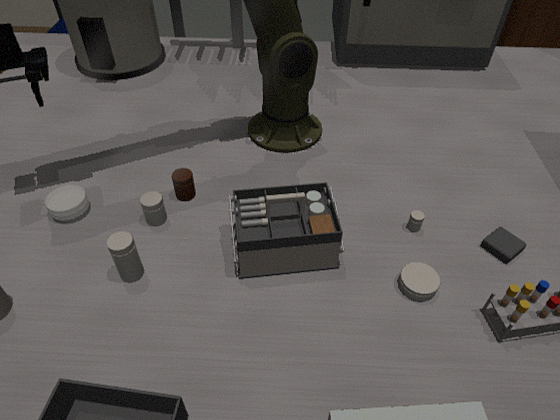

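View pics/side0.png

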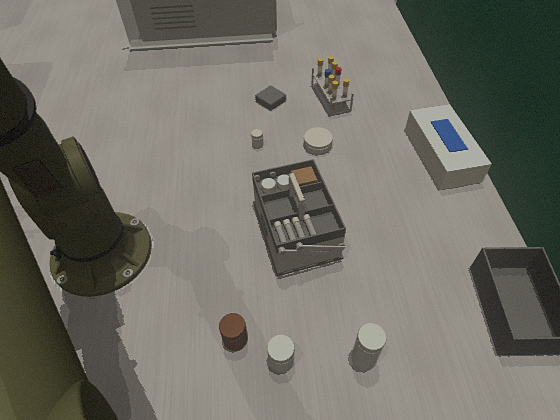

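The scene view shows the box at about (286,228) and the jar with white lid at (153,208). The bottle is at (126,256) and the brown look-alike at (183,184). In the side view the jar is at (280,352) and the handle at (297,188). I'll zoom in for corners.

Run:
```python
import cv2,numpy as np
a=cv2.imread('pics/scene0.png');b=cv2.imread('pics/side0.png')
g=lambda i:np.clip((i/255.)**0.6*255,0,255).astype('uint8')
A=g(cv2.resize(a[170:290,220:355],None,fx=3,fy=3,interpolation=2)) # 405x360
B=g(cv2.resize(b[155:285,240:360],None,fx=3,fy=3,interpolation=2)) #360x390
C=g(cv2.resize(a[180:235,130:180],None,fx=4,fy=4,interpolation=2)) #200x220
D=g(cv2.resize(b[325:380,255:305],None,fx=4,fy=4,interpolation=2))
W=np.zeros((600,800,3),'uint8');W[:360,:405]=A;W[:390,420:780]=B;W[370:590,0:200]=C;W[370:590,210:410]=D
cv2.imwrite('pics/crop0.png',W)
```

```text
(no output)
```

View pics/crop0.png

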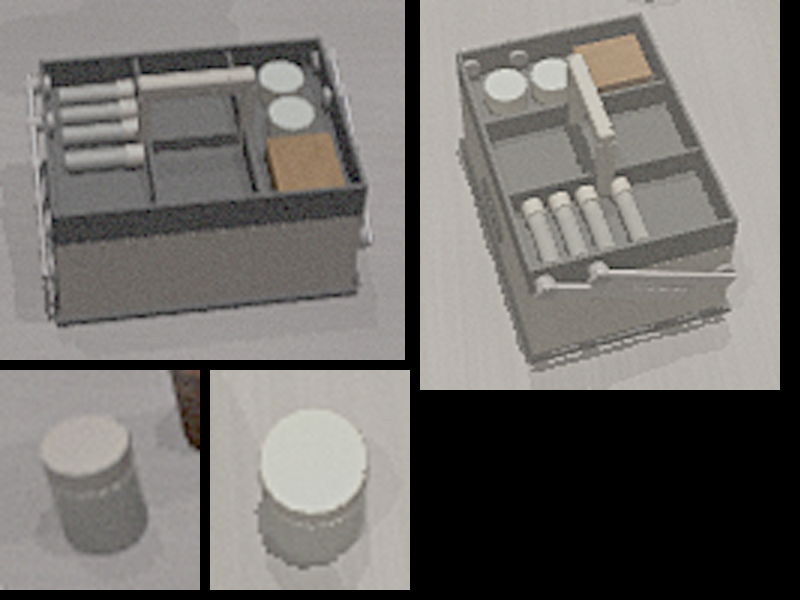

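Run:
```python
from h import *
import pickle
from scipy.optimize import least_squares
S=pickle.load(open('scene0.pkl','rb'));D=pickle.load(open('side0.pkl','rb'))
# (local pt, pixel): tray rim z .115
a,b=.075,.105
sc=[((-a,-b,.115),(234,190.7)),((-a,b,.115),(326.7,183.3)),((a,b,.115),(342.3,231.7)),((a,-b,.115),(237.3,243.3)),((a,-b,0),(239.3,278.3)),((a,b,0),(339,267.3))]
sd=[((-a,b,.115),(252.7,172.3)),((a,b,.115),(313.3,159.7)),((a,-b,.115),(345.3,228.3)),((-a,-b,.115),(277.7,245)),((-a,-b,0),(276.7,275.7))]
def w(p,l):
    c,s=np.cos(p[2]),np.sin(p[2]); l=np.array(l); return np.c_[p[0]+c*l[:,0]-s*l[:,1],p[1]+s*l[:,0]+c*l[:,1],l[:,2]]
def res(p,sets=((S,sc),(D,sd))): return np.concatenate([(proj(c,w(p,[x for x,_ in t]))-np.array([y for _,y in t])).ravel() for c,t in sets])
for sets in (((S,sc),(D,sd)),((S,sc),),((D,sd),)):
    r=least_squares(res,[.65,0,0],args=(sets,)); print(r.x,np.degrees(r.x[2]),r.fun.round(1))
p=least_squares(res,[.65,0,0]).x
print('handle',[ray(S,*q,.158) for q in ((220+137/3,170+75/3),(220+255/3,170+71/3))],[ray(D,*q,.158) for q in ((291.7+2,174),(303.3-2,199.3))])
print(w(p,[(0,-.04,.158),(0,.04,.158)]))
print('jar',ray(S,151.3,198.3,.07),ray(D,281,347.8,.07))
print('bottle lid',ray(S,121,240,.11),ray(D,370,336,.11),'brown',ray(S,182,174,.07),ray(D,233,325,.07),'tub',ray(S,420,276,.032))
```

```text
[0.45122141 0.01365769 0.1751216 ] 10.033728744380307 [-1.3 -0.2  0.2 -0.7  0.6  0.9  0.1 -0.4  1.2 -0.5 -2.1  0.3 -0.8  0.1
  0.5 -0.7  0.9 -0.2 -1.3  0.5  1.1 -1.4]
[0.45144491 0.01405846 0.17606889] 10.088004207035478 [-1.1 -0.   0.4 -0.7  0.8  1.   0.3 -0.3  1.4 -0.3 -1.9  0.4]
[0.45107568 0.0127858  0.1732111 ] 9.924264812991506 [-0.8  0.3  0.5 -0.4  0.8  0.2 -1.4  0.8  0.9 -1.1]
handle [array([ 0.45113422, -0.02686903,  0.158     ]), array([0.44318215, 0.05257552, 0.158     ])] [array([0.44884995, 0.04785663, 0.158     ]), array([ 0.4557583 , -0.02431621,  0.158     ])]
[[ 0.45819053 -0.02573052  0.158     ]
 [ 0.4442523   0.05304591  0.158     ]]
jar [ 0.38308618 -0.29358205  0.07      ] [ 0.38407671 -0.29554989  0.07      ]
bottle lid [ 0.5427482  -0.30556414  0.11      ] [ 0.54040436 -0.30781762  0.11      ] brown [ 0.2956235  -0.24056614  0.07      ] [ 0.29891217 -0.24157295  0.07      ] tub [0.5445053  0.29576013 0.032     ]
```

```bash
cat > go.py <<'E'
import sys
from h import *
x,y,z,yaw,n=map(float,sys.argv[1:6]); n=int(n)
M,o=T(); psi=o['tool_rot'][2]; dy=(yaw-psi+180)%360-180
d=(np.array([x,y,z])-M[:3,3])/n
print('t',o['time_s'],'pos',np.round(o['tool_pos'],4),'rot',np.round(o['tool_rot'],2),'q',np.round(o['qpos'],0))
for i in range(n):
    a=np.radians(psi+dy*i/n); print([round(float(v)*100,2) for v in (d[0]*np.cos(a)+d[1]*np.sin(a), d[0]*np.sin(a)-d[1]*np.cos(a), -d[2])],end=', ')
print('\ntwist',round(-dy/n,2))
E
python3 go.py 0.451 0.0137 0.20 10 14
```

```text
t 0.15 pos [ 0.2665 -0.5924  0.1995] rot [ 1.800e+02  8.000e-02 -6.577e+01] q [67. 18. -4. 83.  1. 79. -3.]
[-3.41, -2.98, -0.0], [-3.11, -3.29, -0.0], [-2.79, -3.57, -0.0], [-2.44, -3.81, -0.0], [-2.07, -4.03, -0.0], [-1.68, -4.2, -0.0], [-1.28, -4.34, -0.0], [-0.86, -4.44, -0.0], [-0.44, -4.5, -0.0], [-0.01, -4.53, -0.0], [0.42, -4.51, -0.0], [0.84, -4.45, -0.0], [1.26, -4.35, -0.0], [1.66, -4.21, -0.0], 
twist -5.41
```

Request:
{"fn": "arm_command", "kwargs": {"translation": [[-3.4,-3,0],[-3.1,-3.3,0],[-2.8,-3.6,0],[-2.4,-3.8,0],[-2.1,-4,0],[-1.7,-4.2,0],[-1.3,-4.3,0],[-0.9,-4.4,0],[-0.4,-4.5,0],[0,-4.5,0]], "twist": [-5.4,-5.4,-5.4,-5.4,-5.4,-5.4,-5.4,-5.4,-5.4,-5.4], "grip": 60}}

```text
time_s: 1.4
tool_pos: [0.3936, -0.1474, 0.1965]
tool_rot: [-179.9, 0.2, -10.4]
force: [1.8, -0.3, 0.5]
grip_width: 0.0521
```

```bash
python3 go.py 0.451 0.0137 0.20 10 6
```

```text
t 1.4 pos [ 0.3936 -0.1474  0.1965] rot [-179.9     0.25  -10.4 ] q [ 47.  -9. -27. 113.  -4.  76.  11.]
[0.46, -2.81, -0.06], [0.62, -2.78, -0.06], [0.79, -2.74, -0.06], [0.95, -2.69, -0.06], [1.1, -2.63, -0.06], [1.26, -2.56, -0.06], 
twist -3.4
```

Request:
{"fn": "arm_command", "kwargs": {"translation": [[0.5,-2.8,0],[0.6,-2.8,0],[0.8,-2.7,0],[1,-2.7,0],[1.1,-2.6,0],[1.3,-2.6,0],[0,0,0]], "twist": [-3.4,-3.4,-3.4,-3.4,-3.4,-3.4,0]}}

```text
time_s: 2.28
tool_pos: [0.4549, 0.0239, 0.1964]
tool_rot: [-179.8, 0.1, 11.2]
force: [0.1, 0.7, 0.2]
grip_width: 0.0523
```

```bash
python3 go.py 0.451 0.0137 0.20 10 1
python3 - <<'E'
from h import *
import pickle
c=cam('wrist'); pickle.dump(c,open('wrist1.pkl','wb')); cv2.imwrite('pics/w1.png',c['img'])
E
```

```text
t 2.275 pos [0.4549 0.0239 0.1964] rot [-1.7977e+02  1.5000e-01  1.1240e+01] q [ 36.  -5. -40. 108.  -3.  76.   9.]
[-0.59, 0.93, -0.36], 
twist 1.24
```

View pics/w1.png

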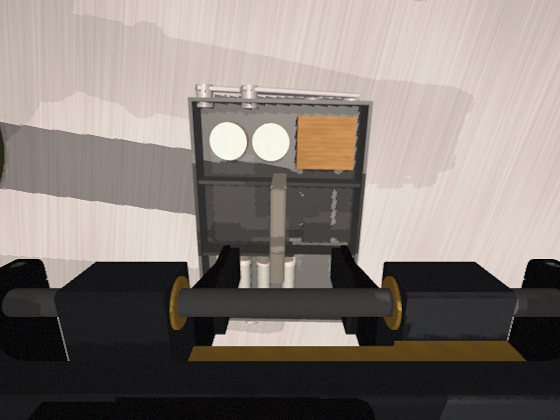

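The wrist view shows the handle bar from (280,178) to (277,283), seen end-on between the fingers.

Run:
```python
from h import *
import pickle
c=pickle.load(open('wrist1.pkl','rb'))
print([ray(c,*q,.158).round(4) for q in ((279.5,177),(277.5,280))])
p=(.4512,.0137,np.radians(10.03))
print(proj(c,[[.4512-np.sin(p[2])*t,.0137+np.cos(p[2])*t,.158] for t in (.04,0,-.04)]))
```

```text
[array([0.4431, 0.0613, 0.158 ]), array([ 0.4575, -0.0213,  0.158 ])]
[[278.83331468 188.13746339]
 [278.03781824 238.83634807]
 [277.31583355 284.8501537 ]]
```

```bash
python3 go.py 0.4507 0.0165 0.134 10 4
```

```text
t 2.325 pos [0.4546 0.0223 0.1962] rot [-179.81    0.19   11.08] q [ 36.  -5. -40. 108.  -3.  76.   9.]
[-0.12, 0.12, 1.56], [-0.12, 0.12, 1.56], [-0.12, 0.12, 1.56], [-0.12, 0.12, 1.56], 
twist 0.27
```

Request:
{"fn": "arm_command", "kwargs": {"translation": [[-0.4,0.5,0.5],[0,0,1.5],[0,0,1.5],[0,0,1.5],[0,0,1.2],[0,0,0]], "twist": [1,0,0,0,0,0]}}

```text
time_s: 3.08
tool_pos: [0.4492, 0.0126, 0.128]
tool_rot: [-179.8, 0.4, 9.6]
force: [-0.6, 0.7, 0.7]
grip_width: 0.0522
```

```bash
python3 go.py 0.4507 0.0165 0.134 10 1
```

```text
t 3.075 pos [0.4492 0.0126 0.128 ] rot [-179.81    0.41    9.63] q [ 36.  -2. -40. 114.  -1.  68.   6.]
[0.22, -0.36, -0.6], 
twist -0.37
```

Request:
{"fn": "arm_command", "kwargs": {"translation": [[0.2,-0.3,-0.6],[0,0,0]], "twist": [-0.4,0]}}

```text
time_s: 3.32
tool_pos: [0.4516, 0.0165, 0.1352]
tool_rot: [-179.8, 0.3, 10.1]
force: [-0.2, 0.1, 0.6]
grip_width: 0.0521
```

Request:
{"fn": "arm_command", "kwargs": {"translation": [[0,0,0],[0,0,0],[0,0,0],[0,0,0]], "twist": [0,0,0,0], "grip": 0, "force": 40}}

```text
time_s: 3.82
tool_pos: [0.4523, 0.0164, 0.1362]
tool_rot: [-179.9, 0.2, 10.1]
force: [0.0, 0.8, 0.2]
grip_width: 0.0199
```

Request:
{"fn": "arm_command", "kwargs": {"translation": [[0,0,0],[0,0,0],[0,0,0]], "twist": [0,0,0]}}

```text
time_s: 4.2
tool_pos: [0.4524, 0.0164, 0.1363]
tool_rot: [-179.9, 0.2, 10.1]
force: [0.3, -0.0, -0.1]
grip_width: 0.0008
```

Run:
```python
import numpy as np
q=np.linspace(0,2.256,21);x=10.5*(np.cos(.443)-np.cos(.443+q));z=10.5*(np.sin(.443+q)-np.sin(.443))
print(np.c_[np.diff(x),-np.diff(z)].round(2).tolist()); print(np.c_[q,x,z].round(2)[::5].tolist())
```

```text
[[0.57, -1.04], [0.68, -0.97], [0.79, -0.89], [0.88, -0.79], [0.96, -0.69], [1.03, -0.58], [1.09, -0.46], [1.14, -0.33], [1.17, -0.2], [1.18, -0.07], [1.18, 0.07], [1.17, 0.2], [1.14, 0.33], [1.09, 0.46], [1.03, 0.58], [0.96, 0.69], [0.88, 0.79], [0.78, 0.89], [0.68, 0.97], [0.57, 1.04]]
[[0.0, 0.0, 0.0], [0.56, 3.88, 4.37], [1.13, 9.49, 6.0], [1.69, 15.1, 4.37], [2.26, 18.97, -0.0]]
```

Run:
```python
from h import *
import pickle
c=cam('wrist'); d=cam('side')
pickle.dump((c,d),open('w2.pkl','wb'))
B=cv2.resize(d['img'][130:290,220:380],(420,420),interpolation=2)
cv2.imwrite('pics/w2.png',cv2.resize(np.hstack([c['img'],B]),(800,343)))
print(T()[1])
```

```text
{'time_s': 4.3, 'qpos': array([ 36.05131849,  -2.00783986, -40.15389223, 113.29001858,
        -1.50334462,  68.48198911,   6.55458919]), 'joint_velocities': array([ 0.00917054,  0.03769163, -0.07094247, -0.07275954,  0.06789265,
       -0.02019915, -0.07552977]), 'effort': array([ 8.11888691e-03, -2.13328296e+01,  6.39863648e-01, -2.93780243e+01,
       -6.20718417e-02,  1.25591015e-01, -5.86470687e-04]), 'tool_pos': array([0.45237547, 0.01637218, 0.13623904]), 'tool_rot': array([-179.87253466,    0.2181996 ,   10.08312264]), 'force': array([ 0.08630402, -1.48687888,  0.35611873]), 'wrist_torque': array([ 0.03037909, -0.10024317,  0.00219539]), 'grip_width': 0.00028653472280686933}
```

View pics/w2.png

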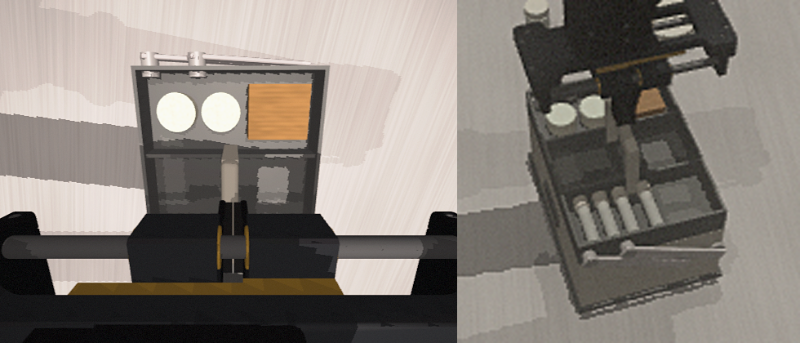

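Run:
```python
from h import *
import pickle
c,d=pickle.load(open('w2.pkl','rb'))
M,_=T()
for n,k in (('w',c),('d',d)):
  print(n,[proj(k,(M@[0,y,z,1])[:3]).round(0).tolist() for y,z in ((0,0),(.0095,0),(-.0095,0),(0,-.019),(0,-.04),(0,-.06))])
  print(proj(k,[[.4512-np.sin(.175)*t,.0137+np.cos(.175)*t,z] for z in (.158,.142) for t in (.04,0,-.04)]).round())
A=cv2.resize(c['img'][160:360,190:390],(400,400),interpolation=2);B=cv2.resize(d['img'][130:230,260:360],(400,400),interpolation=2)
cv2.imwrite('pics/w3.png',np.hstack([A,B]))
```

```text
w [[[285.0, 248.0]], [[285.0, 261.0]], [[285.0, 234.0]], [[285.0, 261.0]], [[285.0, 279.0]], [[285.0, 301.0]]]
[[282. 200.]
 [282. 267.]
 [282. 325.]
 [282. 193.]
 [283. 255.]
 [283. 310.]]
d [[[297.0, 191.0]], [[298.0, 195.0]], [[296.0, 188.0]], [[297.0, 186.0]], [[297.0, 179.0]], [[298.0, 172.0]]]
[[291. 172.]
 [297. 186.]
 [303. 200.]
 [291. 177.]
 [297. 191.]
 [302. 205.]]
```

View pics/w3.png

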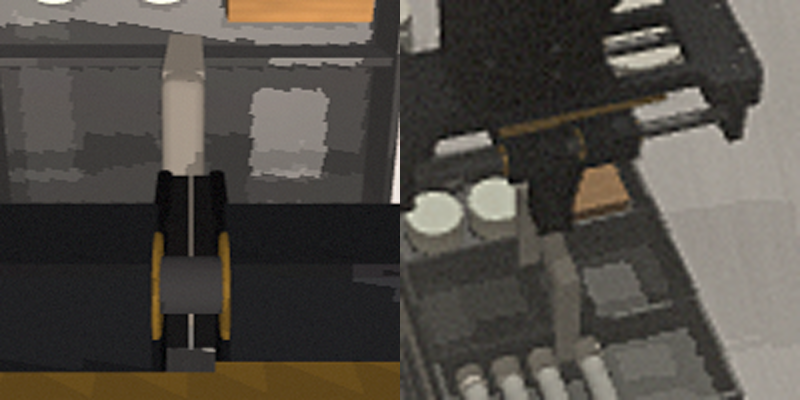

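The wrist view puts the shut fingertips at row 247. That is about 20 mm higher than the TCP model predicts, so they closed just above the bar. I'll open, go lower watching the force, and pinch again.

Request:
{"fn": "arm_command", "kwargs": {"translation": [[0,0,-0.5],[0,0,0],[0,0,0],[0,0,0],[0,0,0]], "twist": [0,0,0,0,0], "grip": 45}}

```text
time_s: 4.92
tool_pos: [0.4522, 0.0164, 0.1415]
tool_rot: [-179.9, 0.2, 10.1]
force: [0.6, 0.3, 0.1]
grip_width: 0.0373
```

Request:
{"fn": "arm_command", "kwargs": {"translation": [[0,0,0.8],[0,0,0.8],[0,0,0.6],[0,0,0]], "twist": [0,0,0,0]}}

```text
time_s: 5.42
tool_pos: [0.4515, 0.0164, 0.1172]
tool_rot: [-179.8, 0.3, 10.1]
force: [-0.7, -0.9, -1.1]
grip_width: 0.0394
```

Request:
{"fn": "arm_command", "kwargs": {"translation": [[0,0,0],[0,0,0],[0,0,0],[0,0,0],[0,0,0],[0,0,0]], "twist": [0,0,0,0,0,0], "grip": 0}}

```text
time_s: 6.18
tool_pos: [0.4501, 0.0161, 0.1175]
tool_rot: [-179.9, 0.5, 10.1]
force: [-0.6, -0.7, 0.2]
grip_width: 0.0114
```

Gripped: the opening reads 11.4 mm on the 12 mm bar. Now the arc.

Request:
{"fn": "arm_command", "kwargs": {"translation": [[0.57,0,-1.04],[0.68,0,-0.97],[0.79,0,-0.89],[0.88,0,-0.79],[0.96,0,-0.69]], "twist": [0,0,0,0,0]}}

```text
time_s: 6.8
tool_pos: [0.4899, 0.0232, 0.1625]
tool_rot: [-179.8, 0.6, 10.1]
force: [0.2, 0.5, -6.6]
grip_width: 0.0118
```

Request:
{"fn": "arm_command", "kwargs": {"translation": [[1.0,0,-0.55],[1.1,0,-0.45],[1.15,0,-0.3],[1.2,0,-0.2],[1.2,0,-0.05],[1.2,0,0.1]], "twist": [0,0,0,0,0,0]}}

```text
time_s: 7.55
tool_pos: [0.562, 0.0361, 0.176]
tool_rot: [-179.7, 0.7, 10.0]
force: [-1.9, 0.9, -6.7]
grip_width: 0.0117
```

Run:
```python
from h import *
M,o=T(); p=o['tool_pos']-[.4501,.0161,.1175]; a=np.radians(10.05)
dx=p[0]*np.cos(a)+p[1]*np.sin(a); dy=-p[0]*np.sin(a)+p[1]*np.cos(a)
q=np.arccos(np.cos(.443)-dx/.105)-.443; print(dx,dy,p[2],'q',q,'zpred',.105*(np.sin(.443+q)-np.sin(.443)))
Q=np.linspace(q,2.256,11);x=10.5*(np.cos(.443)-np.cos(.443+Q));z=10.5*(np.sin(.443+Q)-np.sin(.443));print(np.c_[np.diff(x),-np.diff(z)].round(2).tolist())
```

```text
0.11363661055410733 0.000195034775123875 0.05848770891128255 q 1.3075463792155413 zpred 0.05829984413461105
[[0.97, 0.22], [0.94, 0.32], [0.91, 0.4], [0.87, 0.49], [0.82, 0.57], [0.76, 0.64], [0.7, 0.71], [0.63, 0.77], [0.55, 0.83], [0.47, 0.88]]
```

Request:
{"fn": "arm_command", "kwargs": {"translation": [[0.97,0,0.22],[0.94,0,0.32],[0.91,0,0.4],[0.87,0,0.49],[0.82,0,0.57],[0.76,0,0.64],[0.7,0,0.71],[0.6,0,0.77],[0.45,0,0.75],[0,0,0]], "twist": [0,0,0,0,0,0,0,0,0,0]}}

```text
time_s: 8.8
tool_pos: [0.6348, 0.0491, 0.1215]
tool_rot: [-179.7, 0.9, 10.0]
force: [-1.7, -0.3, -3.9]
grip_width: 0.0119
```

```bash
cat > arc.py <<'E'
from h import *
M,o=T(); p=o['tool_pos']-[.4501,.0161,.1175]; a=np.radians(10.05)
dx=p[0]*np.cos(a)+p[1]*np.sin(a); dy=-p[0]*np.sin(a)+p[1]*np.cos(a)
print('dx dy dz',dx,dy,p[2],'rot',o['tool_rot'],'F',o['force'])
E
python3 arc.py
```

```text
dx dy dz 0.18765931050595344 0.00028028165524150023 0.003978997268551554 rot [-179.68953906    0.8990704    10.0196578 ] F [-1.6816585  -0.27935383 -3.94379933]
```

Request:
{"fn": "arm_command", "kwargs": {"translation": [[0.2,0,0.4],[0.1,0,0.3],[0,0,0.2]], "twist": [0,0,0]}}

```text
time_s: 9.18
tool_pos: [0.6368, 0.0494, 0.1174]
tool_rot: [-179.8, 1.0, 10.0]
force: [-5.6, -1.8, 5.1]
grip_width: 0.0118
```

Request:
{"fn": "arm_command", "kwargs": {"translation": [[0,0,0],[0,0,0],[0,0,0],[0,0,0]], "twist": [0,0,0,0], "grip": 60}}

```text
time_s: 9.68
tool_pos: [0.6405, 0.0493, 0.1207]
tool_rot: [-179.9, 0.5, 9.9]
force: [0.4, 0.2, 0.6]
grip_width: 0.0438
```

Request:
{"fn": "arm_command", "kwargs": {"translation": [[0,0,-1.5],[0,0,-3],[0,0,-3],[0,0,-3],[0,0,0]], "twist": [0,0,0,0,0], "grip": 100}}

```text
time_s: 10.3
tool_pos: [0.6422, 0.0498, 0.2327]
tool_rot: [-179.9, 0.3, 10.0]
force: [0.3, 0.4, -1.1]
grip_width: 0.0857
```

```bash
python3 go.py 0.3835 -0.2945 0.20 10 10
python3 - <<'E'
from h import *
import pickle
c=cam('scene'); d=cam('side'); pickle.dump((c,d),open('s3.pkl','wb'))
A=cv2.resize(c['img'][150:330,130:370],(400,300),interpolation=2);B=cv2.resize(d['img'][120:420,200:440],(320,400),interpolation=2)
W=np.zeros((400,720,3),'uint8');W[:300,:400]=A;W[:,400:]=B;cv2.imwrite('pics/s3.png',W)
E
```

```text
t 10.3 pos [0.6422 0.0498 0.2327] rot [-179.88    0.28    9.95] q [ 24.  22. -41.  80.  14.  84.  -6.]
[-3.14, 2.94, 0.33], [-3.14, 2.94, 0.33], [-3.14, 2.94, 0.33], [-3.14, 2.94, 0.33], [-3.14, 2.94, 0.33], [-3.14, 2.94, 0.33], [-3.14, 2.94, 0.33], [-3.15, 2.94, 0.33], [-3.15, 2.94, 0.33], [-3.15, 2.94, 0.33], 
twist -0.0
```

View pics/s3.png

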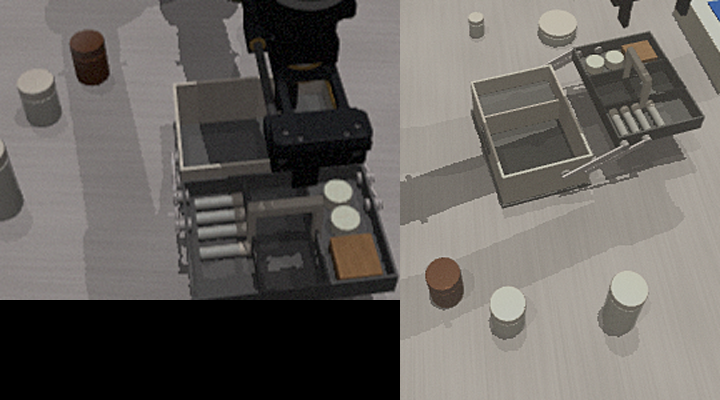

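The tray rests open behind the box. The bay is at the near/right end, and the jar is untouched beside the brown one. Moving over the jar.

Request:
{"fn": "arm_command", "kwargs": {"translation": [[-3.1,2.9,0.3],[-3.1,2.9,0.3],[-3.1,2.9,0.3],[-3.1,2.9,0.3],[-3.1,2.9,0.3],[-3.1,2.9,0.3],[-3.1,2.9,0.3],[-3.1,2.9,0.3],[-3.1,2.9,0.3],[-1.5,1.5,0]], "twist": [0,0,0,0,0,0,0,0,0,0]}}

```text
time_s: 11.65
tool_pos: [0.3829, -0.2803, 0.1911]
tool_rot: [-179.1, 1.6, 10.1]
force: [0.9, 0.6, -0.1]
grip_width: 0.0869
```

```bash
python3 go.py 0.3835 -0.2945 0.17 10 3
```

```text
t 11.65 pos [ 0.3829 -0.2803  0.1911] rot [-179.11    1.57   10.08] q [ 59.  -0. -26. 106.   0.  76.  43.]
[-0.06, 0.47, 0.7], [-0.06, 0.47, 0.7], [-0.06, 0.47, 0.7], 
twist 0.03
```

Request:
{"fn": "arm_command", "kwargs": {"translation": [[0,0.9,0.7],[0,0.5,0.8],[0,0,0.5],[0,0,0]], "twist": [0,0,0,0]}}

```text
time_s: 12.15
tool_pos: [0.3843, -0.2925, 0.1667]
tool_rot: [-178.8, 1.7, 10.1]
force: [-0.6, 0.3, 0.5]
grip_width: 0.0869
```

```bash
python3 go.py 0.3835 -0.2945 0.022 10 6
python3 - <<'E'
from h import *
import pickle
c=cam('wrist'); pickle.dump(c,open('w4.pkl','wb'))
cv2.imwrite('pics/w4.png',c['img'])
print(proj(c,[[.3835,-.2945,.07],[.3835,-.2945,0]]))
E
```

```text
t 12.15 pos [ 0.3843 -0.2925  0.1667] rot [-178.84    1.7    10.1 ] q [ 59.   2. -25. 106.   1.  74.  43.]
[-0.02, 0.03, 2.41], [-0.02, 0.03, 2.41], [-0.02, 0.03, 2.41], [-0.02, 0.03, 2.41], [-0.02, 0.03, 2.41], [-0.02, 0.03, 2.41], 
twist 0.02
[[287.093154   209.99593437]
 [288.54204548 193.80090887]]
```

View pics/w4.png

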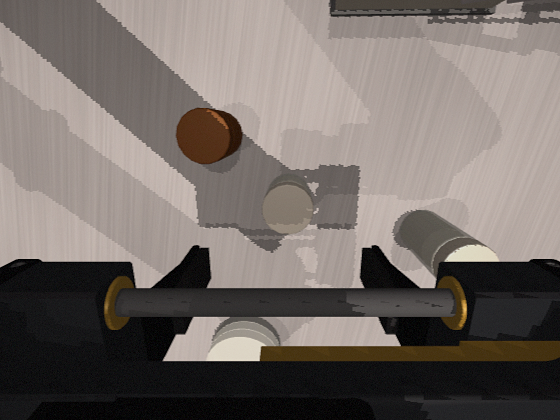

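The wrist view shows the jar lid at (288,208), as predicted (287,210). The brown one (208,136) and the bottle (450,245) are clear of the fingers.

```bash
cat > go2.py <<'E'
import sys
from h import *
M,o=T(); t=np.array(list(map(float,sys.argv[1:4])))
print('t',o['time_s'],'pos',o['tool_pos'].round(4),'rot',o['tool_rot'].round(2),'F',o['force'].round(1),'w',o['grip_width'],'tool cm',(M[:3,:3].T@(t-M[:3,3])*100).round(2))
E
python3 go2.py .3835 -.2945 .022
```

```text
t 12.2 pos [ 0.3844 -0.2926  0.167 ] rot [-178.86    1.69   10.11] F [ 0.7 -0.2 -0.3] w 0.0868942395473173 tool cm [ 0.3   0.46 14.49]
```

Request:
{"fn": "arm_command", "kwargs": {"translation": [[0.1,0.1,2.4],[0.1,0.1,2.4],[0.1,0.1,2.4],[0,0.1,2.4],[0,0,2],[0,0,1.5],[0,0,0]], "twist": [0,0,0,0,0,0,0]}}

```text
time_s: 13.08
tool_pos: [0.3891, -0.2924, 0.0351]
tool_rot: [-179.1, 1.4, 10.5]
force: [-0.9, -0.3, 0.5]
grip_width: 0.087
```

```bash
python3 go2.py .3835 -.2945 .022
```

```text
t 13.075 pos [ 0.3891 -0.2924  0.0351] rot [-179.14    1.4    10.52] F [-0.9 -0.3  0.5] w 0.08695587971742012 tool cm [-0.56  0.12  1.32]
```

Request:
{"fn": "arm_command", "kwargs": {"translation": [[-0.5,0.1,0.8],[0,0,0.4],[0,0,0]], "twist": [0,0,0]}}

```text
time_s: 13.45
tool_pos: [0.385, -0.2952, 0.0242]
tool_rot: [-179.3, 1.3, 10.5]
force: [-0.4, 0.3, 0.8]
grip_width: 0.087
```

```bash
python3 go2.py .3835 -.2945 .022
```

```text
t 13.45 pos [ 0.385  -0.2952  0.0242] rot [-179.29    1.29   10.52] F [-0.4  0.3  0.8] w 0.08702256733970377 tool cm [-0.13 -0.1   0.22]
```

Request:
{"fn": "arm_command", "kwargs": {"translation": [[0,0,0],[0,0,0],[0,0,0],[0,0,0],[0,0,0],[0,0,0]], "twist": [0,0,0,0,0,0], "grip": 0, "force": 20}}

```text
time_s: 14.2
tool_pos: [0.3855, -0.2958, 0.025]
tool_rot: [-179.4, 1.3, 10.5]
force: [-0.1, 0.3, 0.3]
grip_width: 0.0492
```

Request:
{"fn": "arm_command", "kwargs": {"translation": [[0,0,-0.5],[0,0,-1.5],[0,0,-2.5],[0,0,-2.5],[0,0,-2.5],[0,0,-2.5],[0,0,-1.5],[0,0,0]], "twist": [0,0,0,0,0,0,0,0]}}

```text
time_s: 15.2
tool_pos: [0.3896, -0.2962, 0.1693]
tool_rot: [-179.5, 1.1, 10.6]
force: [0.0, 0.6, -1.9]
grip_width: 0.0495
```

```bash
python3 go2.py .453 -.016 .165; python3 go.py .453 -.016 .165 10 12
```

```text
t 15.2 pos [ 0.3896 -0.2962  0.1693] rot [-179.5     1.11   10.58] F [ 0.   0.6 -1.9] w 0.04946000227832141 tool cm [ 11.38 -26.38   0.44]
t 15.2 pos [ 0.3896 -0.2962  0.1693] rot [-179.5     1.11   10.58] q [ 59.   2. -26. 106.   1.  73.  44.]
[0.95, -2.2, 0.04], [0.95, -2.2, 0.04], [0.94, -2.2, 0.04], [0.94, -2.2, 0.04], [0.94, -2.2, 0.04], [0.94, -2.2, 0.04], [0.94, -2.2, 0.04], [0.94, -2.2, 0.04], [0.93, -2.2, 0.04], [0.93, -2.21, 0.04], [0.93, -2.21, 0.04], [0.93, -2.21, 0.04], 
twist 0.05
```

Request:
{"fn": "arm_command", "kwargs": {"translation": [[0.5,-1.2,0],[1,-2.2,0],[1,-2.3,0],[1,-2.4,0],[1,-2.4,0],[1,-2.4,0],[1,-2.4,0],[1,-2.4,0],[1,-2.4,0],[1,-2.4,0]], "twist": [0,0,0,0,0,0,0,0,0,0]}}

```text
time_s: 16.45
tool_pos: [0.435, -0.0395, 0.1591]
tool_rot: [-178.6, 2.0, 10.8]
force: [0.1, 0.2, -1.7]
grip_width: 0.0498
```

```bash
python3 go2.py .453 -.016 .165
```

```text
t 16.45 pos [ 0.435  -0.0395  0.1591] rot [-178.63    2.01   10.76] F [ 0.1  0.2 -1.7] w 0.04979752722691396 tool cm [ 2.18 -1.99 -0.62]
```

Request:
{"fn": "arm_command", "kwargs": {"translation": [[1,-0.8,-0.2],[0.9,-0.5,-0.2],[0,0,0],[0,0,0]], "twist": [0.4,0.3,0,0]}}

```text
time_s: 16.95
tool_pos: [0.449, -0.0183, 0.1599]
tool_rot: [-178.5, 2.4, 10.4]
force: [-0.4, -0.4, -1.0]
grip_width: 0.0494
```

```bash
python3 go2.py .453 -.016 .035
```

```text
t 16.95 pos [ 0.449  -0.0183  0.1599] rot [-178.49    2.35   10.4 ] F [-0.4 -0.4 -1. ] w 0.04938666169461342 tool cm [ 0.94  0.17 12.46]
```

Request:
{"fn": "arm_command", "kwargs": {"translation": [[0.3,0.1,1.5],[0.3,0.1,2],[0.2,0,2],[0.1,0,2],[0,0,1.5],[0,0,1],[0,0,0]], "twist": [0,0,0,0,0,0,0]}}

```text
time_s: 17.82
tool_pos: [0.4514, -0.0201, 0.0515]
tool_rot: [-178.5, 2.6, 10.1]
force: [0.3, 0.1, -0.6]
grip_width: 0.0494
```

```bash
python3 go2.py .453 -.016 .03
python3 - <<'E'
from h import *
c=cam('side');d=cam('scene')
A=cv2.resize(c['img'][120:280,220:380],(400,400),interpolation=2);B=cv2.resize(d['img'][150:310,200:360],(400,400),interpolation=2)
cv2.imwrite('pics/s5.png',np.hstack([A,B]))
E
```

```text
t 17.825 pos [ 0.4514 -0.0201  0.0515] rot [-178.47    2.56   10.05] F [ 0.3  0.1 -0.6] w 0.04936948068948279 tool cm [ 0.33 -0.32  2.15]
```

View pics/s5.png

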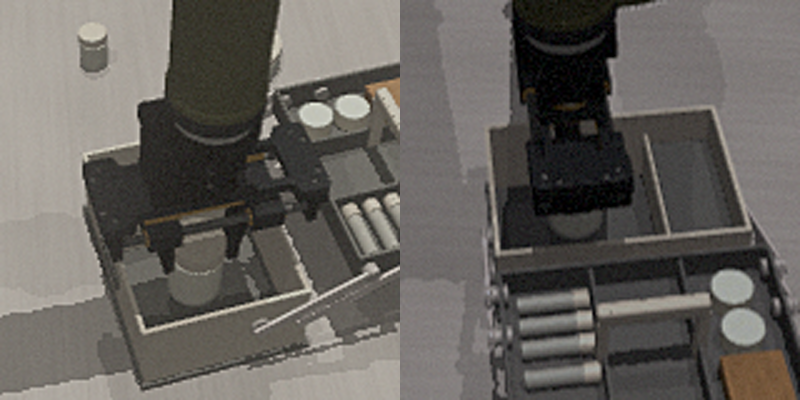

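The jar is within the bay and clear of the walls. Lowering gently until contact.

Request:
{"fn": "arm_command", "kwargs": {"translation": [[0,0,0.8],[0,0,0.5],[0,0,0.3],[0,0,0]], "twist": [0,0,0,0]}}

```text
time_s: 18.42
tool_pos: [0.4529, -0.0201, 0.0367]
tool_rot: [-178.6, 2.3, 10.0]
force: [-0.4, 0.5, -0.9]
grip_width: 0.0493
```

Request:
{"fn": "arm_command", "kwargs": {"translation": [[0,0,0.2],[0,0,0.2],[0,0,0]], "twist": [0,0,0]}}

```text
time_s: 18.8
tool_pos: [0.4529, -0.0201, 0.0327]
tool_rot: [-178.6, 2.3, 10.0]
force: [0.2, -0.1, 0.1]
grip_width: 0.0494
```

Request:
{"fn": "arm_command", "kwargs": {"translation": [[0,0,0.2],[0,0,0.2],[0,0,0]], "twist": [0,0,0]}}

```text
time_s: 19.18
tool_pos: [0.453, -0.02, 0.0295]
tool_rot: [-178.6, 2.3, 10.0]
force: [-0.2, 0.6, 1.4]
grip_width: 0.0495
```

Request:
{"fn": "arm_command", "kwargs": {"translation": [[0,0,0.2],[0,0,0]], "twist": [0,0]}}

```text
time_s: 19.42
tool_pos: [0.4532, -0.02, 0.0295]
tool_rot: [-178.7, 2.4, 10.0]
force: [-0.1, -0.1, -0.7]
grip_width: 0.0498
```

Request:
{"fn": "arm_command", "kwargs": {"translation": [[0,0,0.3],[0,0,0.3],[0,0,0]], "twist": [0,0,0]}}

```text
time_s: 19.8
tool_pos: [0.4527, -0.0201, 0.0285]
tool_rot: [-178.9, 2.6, 10.0]
force: [0.4, -0.0, -2.0]
grip_width: 0.0495
```

The arm stalls at 0.0285, where 0.030 was expected for contact, so the jar is on the floor. Release.

Request:
{"fn": "arm_command", "kwargs": {"translation": [[0,0,0],[0,0,0],[0,0,0],[0,0,0],[0,0,0]], "twist": [0,0,0,0,0], "grip": 85}}

```text
time_s: 20.42
tool_pos: [0.4526, -0.0201, 0.0274]
tool_rot: [-178.8, 2.6, 10.0]
force: [-0.1, 0.6, -0.2]
grip_width: 0.0736
```

Request:
{"fn": "arm_command", "kwargs": {"translation": [[0,0,-1],[0,0,-2],[0,0,-3],[0,0,-4],[0,0,-4],[0,0,-4],[0,0,0]], "twist": [0,0,0,0,0,0,0]}}

```text
time_s: 21.3
tool_pos: [0.462, -0.0215, 0.2167]
tool_rot: [-178.9, 2.4, 10.1]
force: [0.3, 0.3, -0.8]
grip_width: 0.0734
```

```bash
python3 go2.py .6405 .0493 .22
python3 - <<'E'
from h import *
import pickle
c=cam('wrist');d=cam('side');pickle.dump((c,d),open('w6.pkl','wb'))
B=cv2.resize(d['img'][120:280,220:380],(420,420),interpolation=2)
cv2.imwrite('pics/s6.png',cv2.resize(np.hstack([c['img'],B]),(800,343)))
E
```

```text
t 21.3 pos [ 0.462  -0.0215  0.2167] rot [-178.87    2.44   10.11] F [ 0.3  0.3 -0.8] w 0.07335793388232462 tool cm [18.79 -3.86 -1.05]
```

View pics/s6.png

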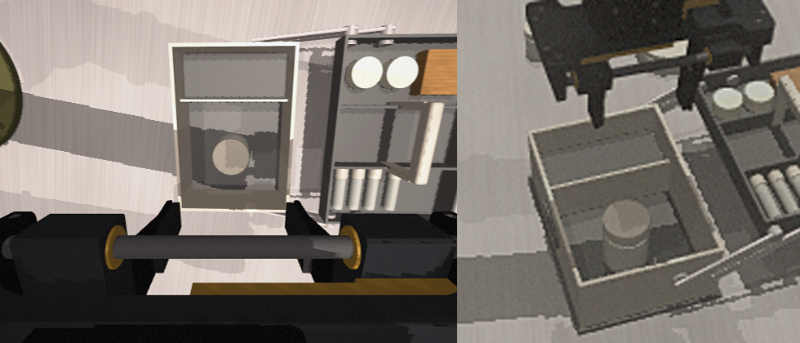

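The jar stands upright in the bay with its lid below the rim. Back to the handle.

Request:
{"fn": "arm_command", "kwargs": {"translation": [[1.5,-0.3,0],[3,-0.6,-0.1],[3,-0.6,-0.1],[3,-0.6,-0.1],[3,-0.6,-0.1],[2.5,-0.6,-0.1],[1.5,-0.4,0],[0,0,0]], "twist": [0,0,0,0,0,0,0,0], "grip": 60, "force": 40}}

```text
time_s: 22.4
tool_pos: [0.622, 0.0467, 0.1954]
tool_rot: [-178.5, 4.1, 10.2]
force: [0.0, -1.2, -0.1]
grip_width: 0.0524
```

```bash
python3 go2.py .6405 .0493 .118
```

```text
t 22.4 pos [0.622  0.0467 0.1954] rot [-178.47    4.08   10.16] F [ 0.  -1.2 -0.1] w 0.05242673006100187 tool cm [2.41 0.27 7.58]
```

Request:
{"fn": "arm_command", "kwargs": {"translation": [[1.2,0.1,0],[1.1,0.1,0.5],[0,0,1],[0,0,1],[0,0,0]], "twist": [0,0,0,0,0]}}

```text
time_s: 23.02
tool_pos: [0.642, 0.0475, 0.1649]
tool_rot: [-178.5, 4.3, 10.1]
force: [0.5, 0.3, -0.3]
grip_width: 0.0519
```

```bash
python3 go2.py .6405 .0493 .118
```

```text
t 23.025 pos [0.642  0.0475 0.1649] rot [-178.53    4.33   10.1 ] F [ 0.5  0.3 -0.3] w 0.051924966616879065 tool cm [ 0.23 -0.08  4.69]
```

Request:
{"fn": "arm_command", "kwargs": {"translation": [[0.1,0,1.5],[0.1,0,1.5],[0,0,1],[0,0,0.6],[0,0,0]], "twist": [0,0,0,0,0]}}

```text
time_s: 23.65
tool_pos: [0.6397, 0.0482, 0.1155]
tool_rot: [-178.5, 4.4, 10.1]
force: [0.1, -0.3, 0.3]
grip_width: 0.052
```

```bash
python3 go2.py .6405 .0493 .118
```

```text
t 23.65 pos [0.6397 0.0482 0.1155] rot [-178.55    4.36   10.1 ] F [ 0.1 -0.3  0.3] w 0.051968096326680355 tool cm [ 0.08 -0.1  -0.25]
```

Request:
{"fn": "arm_command", "kwargs": {"translation": [[-0.5,0,-0.2],[0,0,0]], "twist": [0,0]}}

```text
time_s: 23.9
tool_pos: [0.6351, 0.0475, 0.1189]
tool_rot: [-178.6, 4.3, 10.1]
force: [-0.6, -0.1, -0.2]
grip_width: 0.0524
```

Request:
{"fn": "arm_command", "kwargs": {"translation": [[0,0,0],[0,0,0],[0,0,0],[0,0,0],[0,0,0],[0,0,0]], "twist": [0,0,0,0,0,0], "grip": 0, "force": 30}}

```text
time_s: 24.65
tool_pos: [0.6353, 0.0474, 0.1198]
tool_rot: [-178.6, 4.2, 10.1]
force: [-0.3, -0.1, -1.0]
grip_width: 0.0123
```

```bash
python3 arc.py
```

```text
dx dy dz 0.1878359462609661 -0.001462320038211104 0.0022656972379187096 rot [-178.57601549    4.23991139   10.09441854] F [-0.25851816 -0.08802642 -0.96765145]
```

Run:
```python
import numpy as np
p=np.radians(4)
q=np.linspace(2.256,0,21);x=np.diff(-10.5*np.cos(.443+q));z=np.diff(10.5*np.sin(.443+q))
print(np.c_[x*np.cos(p)-z*np.sin(p),-x*np.sin(p)-z*np.cos(p)].round(1).tolist())
```

```text
[[-0.6, -1.0], [-0.7, -0.9], [-0.8, -0.8], [-0.9, -0.7], [-1.0, -0.6], [-1.1, -0.5], [-1.1, -0.4], [-1.2, -0.2], [-1.2, -0.1], [-1.2, 0.0], [-1.2, 0.1], [-1.2, 0.3], [-1.1, 0.4], [-1.1, 0.5], [-1.0, 0.6], [-0.9, 0.8], [-0.8, 0.9], [-0.7, 0.9], [-0.6, 1.0], [-0.5, 1.1]]
```

Request:
{"fn": "arm_command", "kwargs": {"translation": [[-0.6,0,-1.0],[-0.7,0,-0.9],[-0.8,0,-0.8],[-0.9,0,-0.7],[-1.0,0,-0.6],[-1.1,0,-0.5]], "twist": [0,0,0,0,0,0]}}

```text
time_s: 25.4
tool_pos: [0.5853, 0.0385, 0.1702]
tool_rot: [-178.5, 4.3, 10.2]
force: [0.1, 0.0, -4.9]
grip_width: 0.012
```

```bash
cat >> arc.py <<'E'
q=np.arccos(np.clip(np.cos(.443)-dx/.105,-1,1))-.443; print('q',q,'zpred',.105*(np.sin(.443+q)-np.sin(.443)))
P=np.radians(o['tool_rot'][1])
Q=np.linspace(q,0,max(2,int(q/.113)+1));x=np.diff(-10.5*np.cos(.443+Q));z=np.diff(10.5*np.sin(.443+Q))
print(np.c_[x*np.cos(P)-z*np.sin(P),0*x,-x*np.sin(P)-z*np.cos(P)].round(1).tolist())
E
python3 arc.py
```

```text
dx dy dz 0.1370182036422681 -0.001542854320786942 0.05268836247878522 rot [-178.48112635    4.2660986    10.16276046] F [ 1.47095177e-01  3.41632725e-03 -4.90053588e+00]
q 1.5409127206436835 zpred 0.0511583465838147
[[-1.2, -0.0, -0.3], [-1.2, -0.0, -0.2], [-1.2, -0.0, -0.1], [-1.2, -0.0, 0.1], [-1.2, -0.0, 0.2], [-1.2, -0.0, 0.4], [-1.1, -0.0, 0.5], [-1.1, -0.0, 0.7], [-1.0, -0.0, 0.8], [-0.9, -0.0, 0.9], [-0.8, -0.0, 1.0], [-0.6, -0.0, 1.1], [-0.5, -0.0, 1.1]]
```

Request:
{"fn": "arm_command", "kwargs": {"translation": [[-1.2,0,-0.3],[-1.2,0,-0.2],[-1.2,0,-0.1],[-1.2,0,0.1],[-1.2,0,0.2],[-1.2,0,0.4],[-1.1,0,0.5]], "twist": [0,0,0,0,0,0,0]}}

```text
time_s: 26.28
tool_pos: [0.4982, 0.023, 0.1701]
tool_rot: [-178.5, 4.1, 10.1]
force: [4.0, 1.5, -9.0]
grip_width: 0.012
```

```bash
python3 arc.py
```

```text
dx dy dz 0.04853510288865496 -0.0016361322321708574 0.052637041041130594 rot [-178.52028408    4.1131051    10.13965694] F [ 3.95243127  1.46463571 -8.98757009]
q 0.6708266988728566 zpred 0.04921790053576704
[[-1.2, -0.0, 0.8], [-1.0, -0.0, 0.9], [-0.9, -0.0, 1.1], [-0.8, -0.0, 1.2], [-0.6, -0.0, 1.3]]
```

Request:
{"fn": "arm_command", "kwargs": {"translation": [[-1.1,0,0.9],[-1.0,0,1.0],[-0.9,0,1.1],[-0.8,0,1.2],[-0.4,0,0.9],[0,0,0]], "twist": [0,0,0,0,0,0]}}

```text
time_s: 27.02
tool_pos: [0.4487, 0.0141, 0.1205]
tool_rot: [-178.7, 4.2, 10.1]
force: [0.4, -0.1, -4.0]
grip_width: 0.0121
```

```bash
python3 arc.py
```

```text
dx dy dz -0.001691312092289446 -0.0017520073831123642 0.0029839650805588425 rot [-178.70740451    4.19322769   10.05819482] F [ 0.4229169  -0.12812225 -4.01147977]
q -0.0392075125282389 zpred -0.0037530311210316747
[[0.1, 0.0, -0.4]]
```

Request:
{"fn": "arm_command", "kwargs": {"translation": [[0,0,0.3],[0,0,0.3],[0,0,0.2]], "twist": [0,0,0]}}

```text
time_s: 27.4
tool_pos: [0.4484, 0.0139, 0.1194]
tool_rot: [-178.9, 4.4, 10.1]
force: [-5.7, -1.7, 11.7]
grip_width: 0.012
```

Request:
{"fn": "arm_command", "kwargs": {"translation": [[0,0,0],[0,0,0],[0,0,0],[0,0,0],[0,0,0]], "twist": [0,0,0,0,0], "grip": 60}}

```text
time_s: 28.02
tool_pos: [0.4491, 0.0149, 0.1201]
tool_rot: [-178.8, 4.4, 10.1]
force: [0.4, -0.4, -0.1]
grip_width: 0.0496
```

Request:
{"fn": "arm_command", "kwargs": {"translation": [[0,0,-1],[0,0,-2],[0,0,-3],[0,0,-3],[0,0,-3],[0,0,0]], "twist": [0,0,0,0,0,0]}}

```text
time_s: 28.78
tool_pos: [0.4593, 0.0143, 0.2463]
tool_rot: [-178.8, 4.3, 10.1]
force: [0.4, -0.6, 0.1]
grip_width: 0.0519
```

```bash
python3 go2.py .42 -.25 .24
```

```text
t 28.775 pos [0.4593 0.0143 0.2463] rot [-178.78    4.35   10.15] F [ 0.4 -0.6  0.1] w 0.051897292633536096 tool cm [-8.45 25.35  0.73]
```

Move the arm aside for a clear final look.

Request:
{"fn": "arm_command", "kwargs": {"translation": [[0,2,-0.3],[-0.5,3,0],[-0.8,3,0],[-1,3,0],[-1,3,0],[-1,3,0],[-1,2,0],[0,0,0]], "twist": [0,0,0,0,0,0,0,0]}}

```text
time_s: 29.78
tool_pos: [0.4339, -0.1986, 0.2424]
tool_rot: [-178.6, 5.0, 9.7]
force: [0.7, 0.8, 0.0]
grip_width: 0.0524
```

Run:
```python
from h import *
import pickle
c=cam('side');d=cam('scene')
# compare with start pictures in box area
for n,k,(r0,r1,c0,c1) in (('scene',d,(180,285,225,350)),('side',c,(155,285,245,350))):
    o=pickle.load(open(n+'0.pkl','rb'))['img']; print(n,np.abs(o[r0:r1,c0:c1].astype(int)-k['img'][r0:r1,c0:c1]).mean())
    g=lambda i:cv2.cvtColor(i[r0:r1,c0:c1],6).astype('float32')
    print('shift px',cv2.phaseCorrelate(g(o),g(k['img'])))
A=cv2.resize(c['img'][130:290,200:400],(400,320),interpolation=2);B=cv2.resize(d['img'][150:310,180:380],(400,320),interpolation=2)
cv2.imwrite('pics/s7.png',np.hstack([A,B])); print(T()[1]['tool_pos'])
```

```text
scene 6.580266666666667
shift px ((0.4761934471941345, -0.009984099946521496), 0.8715728443287037)
side 39.98686202686203
shift px ((-0.08685693631187519, 0.552080615916779), 0.3827029823439275)
[ 0.43495379 -0.19583342  0.24275495]
```

View pics/s7.png

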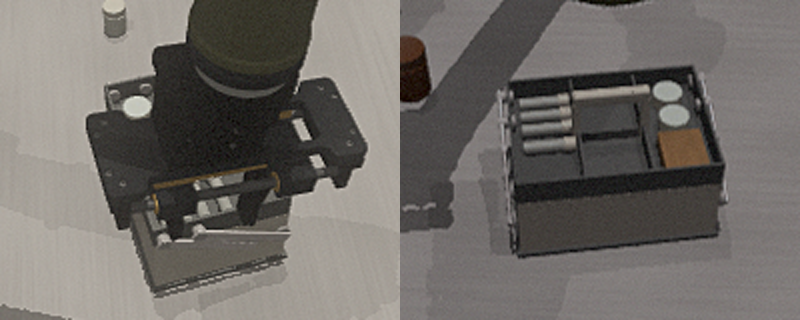

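The tray is fully shut and matches the starting picture (vertical shift 0.01 px), and the arm is clear. Handing in.

```bash
python3 -c "
from cell import env; print(env.sign_off())"
```

```text
the job is handed in; nothing more can be done
None
```

I opened the tray onto its stops, set the specimen jar upright in the empty bay, and swung the tray back until it was shut. I then handed the job in at about 30 s, with the arm clear of everything. The sign-off gives no verdict.

**Last checks**
- **Jar:** before closing, the wrist and side views showed it standing upright in the bay, away from the walls and below the rim. I kept hold of it until the arm stopped going down at 0.0285 m, about where the bay floor was expected (0.030 m). The force readings there were too noisy to confirm the contact on their own.
- **Tray:** the tool was back at its shut position to within about 1 mm. I then pressed down gently (about 12 N) before letting go. In the scene camera the box matches its starting picture: 0.01 px vertical and 0.5 px sideways shift, the latter about 1 mm. The arm blocked the side camera, so that comparison told me nothing.

**What went wrong or disagreed**
- **First pinch missed:** the fingers closed just above the handle without moving anything, because the tips sat about 20 mm higher than the reported tool position. Going 19 mm lower fixed it.
- **Tool tilt:** it drifted to about 4–5° by the end. The second handle grip still held, and I allowed for the tilt while closing the tray.

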